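# Hang the slotted turner back between the skimmers

### The arm

A 6-joint arm with a two-finger parallel gripper is mounted at the origin on the work surface. World frame = base frame: x ahead of the robot, y to its left, z up, the work surface at z = 0. Lengths are in m, angles in degrees, forces in N, time in s.
With the tool pointing down it reaches from about 0.4 to 0.825 m from the base axis. Payload 7 kg.
Tool frame: the origin (TCP) lies at the very end of the fingers, on their centre line; the grasp point (between the pads) lies 19 mm behind it; x points along the fingers, z is the direction in which the jaws open and shut, and the axes are right-handed (so a half turn about x gives the same grasp; the last joint's range is limited). The gripper opens to 88 mm and grips with 3 to 60 N. Pads are 19 mm wide; open, the fingers measure 130 mm over their backs; the gripper's body (78 mm by 193 mm) begins 47 mm behind the grasp point.
Start: joints at [-60.155, 20.546, 0.682, 0, -70.136, -16.507], TCP at [0.156, -0.657, 0.227] pointing down, gripper open.
Joint ranges: [-176.03, 176.03], [-82.01, 121.73], [-58.28, 71.71], [-173.87, 95.51], [-174.79, -0.11], [-173.66, 173.66]. Speed limits (degrees/s): [136.94, 136.94, 172.46, 180, 180, 180].

### API

Orientations are given as [roll, pitch, yaw] about the fixed x, y, z axes, in that order (R = Rz(yaw) Ry(pitch) Rx(roll)).
In Python, from plant import * gives the robot as it stands.
- The arm moves only by the tool arm_command, never from a script. Its argument "commands" is one flat list of numbers, 5 for each row, row after row: the shift along the tool's x, y, z in mm, then the turn about the tool's x in degrees, then the opening in per cent of the stroke, from 0 (shut) to 100 (fully open). A call has 1 to 5 rows; each row shifts and turns the pose as measured when the row begins, along the tool's axes as they then stand; what a row does not reach is not made up. A row lasts 1/8 s, in which the tool goes at most 62.5 mm and 10.7 degrees, less where a joint would pass 70% of its speed; a pose out of reach is approached as far as the arm can. A call is refused whole if a number of a shift passes 62.5 or a number of a turn 10.7, either way. A call with a gripper value outside its range is refused whole. The fingers move at their own pace and stop on an object; the grip force is fixed at half the most. Time passes only in rows, so rows that do not move let the fingers close. It gives the time, the measured TCP pose, the force and the opening at its end, in the units of the state.
- get_obs(): the state, without advancing time (a new reading comes with each control period).
- snapshot(name): name is "scene" or "side" or "wrist"; returns a dict with "frame" (384x512x3 uint8, blue, green, red), "fov_y" (degrees; the focal length in pixels is half the picture's height over the tangent of half this angle, whatever the lens; pixels are square), "cx", "cy" (the principal point, pixels), "world_to_cam" (4x4, takes a point from world to camera coordinates). Camera axes: x right, y up, looking along -z (the intrinsics and any distortion apply to the point x, -y, -z); pixel columns grow to the right and rows downward; lengths in m; the calibration is good to about 2 mm. A picture is of the moment at which its call begins. There is no depth.
- close_job(): hands the job in, once; it reports no verdict.
The state is a dict: "clock": time; "joint_pos": joint angles; "qvel": joint speeds; "tau": joint torques, N m; "tool_pos": TCP position; "orientation": TCP orientation; "force": force on the tool from outside, world axes, zero at the start; "moment": the same for the moment, N m; "opening": finger opening in m.
Only numpy, scipy, OpenCV 4.12 (cv2) and the standard library are available. Lean on these libraries where they do the work, as an engineer would, in place of code of your own. Each camera call takes 0.05 s, during which the arm holds its last target. There are 200 camera calls.

### The job

Lift the slotted turner, the widest of the three utensils in the wooden drying block, out of its slot and hang it by its hook on the utensil rail, in the narrow gap between the two round wire skimmers. Lower it until the hook rests on the bar before you let go, do not drop it, and leave it hanging straight and still; nothing else that hangs on the rail or stands in the block may be knocked down or pushed out of place.

Things in the scene. Friction and masses are not known exactly. Their poses are not given: they have to be found in the camera images.
- turner: Slotted steel turner to hang, 198 mm tall, 0.1 to 0.21 kg, wooden grip on top. Origin: centre of the underside of its hook's arch; z up to the grip, y across the blade, x the way the hook points. Stands upright in one of the block's three slots (varies), leaning 6 degrees at most. Blade: four bars, three slits, 64 mm wide (y), 6 thick (x), at x = 0, from 84 to 138 mm below the origin.
- turner_grip (a point): Middle of the turner's wooden grip, 35 mm above its origin: best place to grip, across x. The grip is 20 mm (x) by 24 mm (y) and runs from 6 to 60 mm above the origin.
- turner_hook (a point): On the turner, same point as its origin: roof of the hook's mouth, which rests on the bar. Strip steel 18 mm wide (y), 6 mm thick. The mouth is 26 mm wide, x -13 to +13 mm, between the shank (-x side) and a tip (+x side) that reaches 24 mm below this point; below it the neck cranks back to x = 0 from 70 mm down, so the bar must enter from +x, between tip and neck (46 mm).
- block: Fixed wooden drying block, 314 mm long (y), 90 mm base and 41 mm thick above it (x), 34 mm high; origin at the centre of its underside. Three slots open at the top, in a row along y at -105, 0 and +105 mm, each 74 mm (y) by 9 mm (x) and 28 mm deep; one utensil stands in each, blade down, hook pointing along the block's +x.
- rail_mid (a point): Middle of the top face of the fixed aluminium utensil bar, 210 mm above the counter. y runs along the bar, x is horizontal across it, away from the robot. The bar is 12 mm thick (x), 14 mm high, 560 mm long between two 20 mm square posts that reach to its top; no wall behind it.
- skimmer_left: Round wire skimmer hanging on the bar to the left (+y) of the gap. Same wooden grip, hook, origin and axes as turner. Below it a flat disc 90 mm across and 6 mm thick, in the plane of the bar, centred 93 mm below the origin. Loosely hung: it shifts if pushed.
- skimmer_right: The same skimmer hanging to the right (-y) of the gap; the two origins are 172 to 182 mm apart, so the free gap between the discs is 82 to 92 mm wide.
- ladle: Ladle with a 60 mm wide bowl hanging on the bar to the left of the left skimmer. Same wooden grip, hook, origin and axes as turner. Leave it alone.
- spatula: Narrow turner (solid blade 28 mm wide) standing in another slot of the block. Same wooden grip, hook, origin and axes as turner. Leave it alone.
- fork: Two-tined flat fork, 32 mm wide, standing in another slot of the block. Same wooden grip, hook, origin and axes as turner. Leave it alone.
Things that resemble listed ones, but are neither listed nor needed, are in the scene too. What is shaped like the skimmer_left but green or orange is not meant.

How it is judged:
By the outcome, as a careful person would: the job done as asked, in the order asked, and still so for the second after the job is handed in, with the robot touching nothing.
It also fails if it takes over 48 s, if anything falls off the work surface, if the arm or the gripper's body presses on something with over 40 N, if the wrist force passes 120 N, or if a joint passes its speed limit or range.

## Working session

There is one attempt and no reset: what is moved stays moved. The work goes in short steps, Python scripts to look and compute and a tool call to move; the robot and the scene stay as the last step left them, time stands still between calls to the robot, and variables do not carry over. Pictures are saved under pics/ and viewed, about 8 in all and at most 12, crops included, and the job is handed in when it is done.

Besides the shell and the picture viewer there is one more tool, called after "Emit:" by a JSON object that holds its "fn" and its "kwargs". arm_command: Moves the arm, as the interface text tells. Its arguments: {"type":"object","properties":{"commands":{"type":"array"}},"required":["commands"]}

```bash
ls; mkdir -p pics
cat > h.py <<'E'
from plant import *
import numpy as np, cv2
def cam(s):
    f=s["frame"].shape[0]/2/np.tan(np.radians(s["fov_y"])/2); return f,s["cx"],s["cy"],np.array(s["world_to_cam"])
def proj(s,p):
    f,cx,cy,T=cam(s); q=T@np.append(p,1); return np.array([cx+f*q[0]/-q[2],cy-f*q[1]/-q[2]])
def ray(s,u,v):
    f,cx,cy,T=cam(s); R=T[:3,:3]; o=-R.T@T[:3,3]; d=R.T@np.array([(u-cx)/f,-(v-cy)/f,-1]); return o,d/np.linalg.norm(d)
def onplane(s,u,v,ax,val):
    o,d=ray(s,u,v); return o+d*(val-o[ax])/d[ax]
def tri(s1,p1,s2,p2):
    o1,d1=ray(s1,*p1);o2,d2=ray(s2,*p2)
    t=np.linalg.lstsq(np.c_[d1,-d2],o2-o1,rcond=None)[0]
    a,b=o1+d1*t[0],o2+d2*t[1]; return (a+b)/2,np.linalg.norm(a-b)
E
python3 - <<'E'
from h import *
import pickle
S={n:snapshot(n) for n in("scene","side","wrist")}
pickle.dump(S,open("s0.pkl","wb"))
for n,s in S.items():
    print(n,[k for k in s if k!="frame"],s["fov_y"],s["cx"],s["cy"],{k:v for k,v in s.items() if 'dist' in k})
    o,d=ray(s,s["cx"],s["cy"]);print(o,d)
    cv2.imwrite(f"pics/{n}0.png",cv2.resize(s["frame"],(800,600),interpolation=cv2.INTER_CUBIC))
print(get_obs())
E
```

```text
pics
scene ['fov_y', 'cx', 'cy', 'world_to_cam'] 52.18237595011885 253.25521406693326 195.4306389739026 {}
[0.99777851 0.25938199 0.81364789] [-0.58973152 -0.32133866 -0.74091713]
side ['fov_y', 'cx', 'cy', 'world_to_cam'] 49.92268671789689 259.67962404355245 191.52665408702214 {}
[0.09189151 0.6188749  0.72844247] [ 0.39956047 -0.68974357 -0.6038255 ]
wrist ['fov_y', 'cx', 'cy', 'world_to_cam'] 71.1369557574667 252.32606482100195 188.54068509073596 {}
[ 0.07761839 -0.67511899  0.3853627 ] [ 0.28452612  0.06958563 -0.95613949]
{'clock': 0.15, 'joint_pos': array([-6.01522045e+01,  2.05829426e+01,  6.45100323e-01, -1.42800203e-02,
       -7.01369743e+01, -1.65068752e+01]), 'qvel': array([-0.05366377, -0.11050812,  0.17034613,  0.13277493,  0.02464661,
       -0.00628713]), 'tau': array([-1.63328608e-03, -5.83275425e+01,  2.93289542e+01,  7.00121284e+00,
        8.75131635e-03, -1.02386366e-04]), 'tool_pos': array([ 0.15563166, -0.65641978,  0.22582296]), 'orientation': array([  6.33477382,  89.92398807, 109.67083337]), 'force': array([ 0.40770715, -0.20091811, -0.00801589]), 'moment': array([-0.0045626 , -0.01099953, -0.01581281]), 'opening': 0.08761593662292921}
```

View pics/scene0.png

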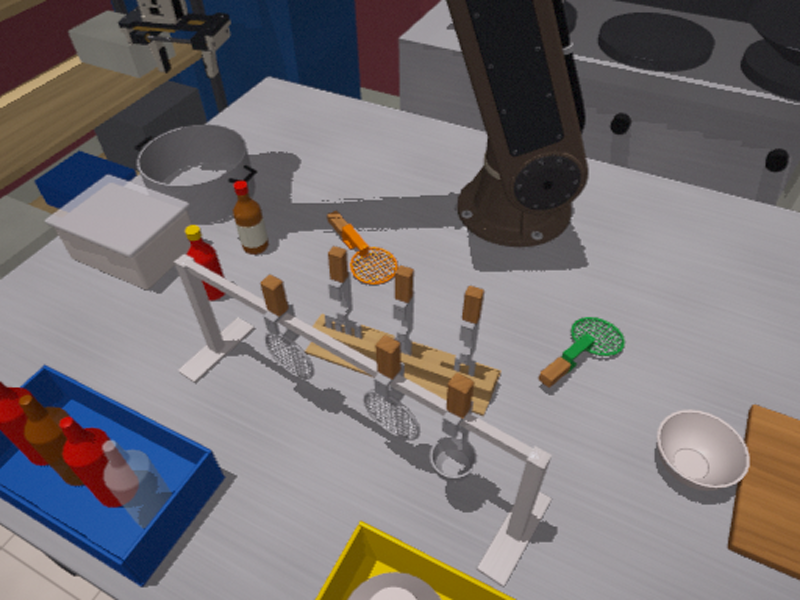

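View pics/side0.png

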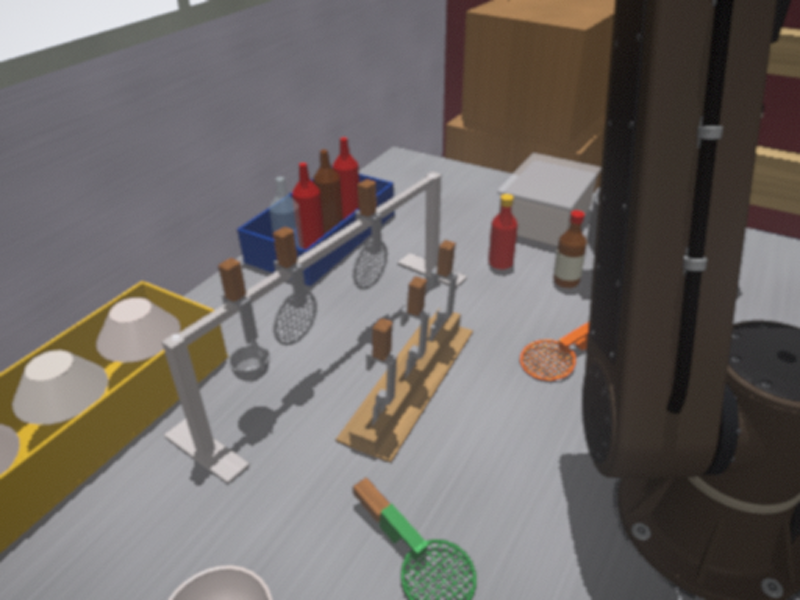

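The scene view shows the rail with three hung items (right skimmer at about (274,295), left skimmer (388,355), ladle (460,395)). The block's utensils have grips at (338,265), (403,283) and (473,305), and the far (-y) one seems to have the wide slotted blade. I'll triangulate all the grips and zoom in on the block.

```bash
cat >> h.py <<'E'
def grips(s,lo=40,name=None):
    h=cv2.cvtColor(s["frame"],cv2.COLOR_BGR2HSV)
    m=cv2.inRange(h,(4,100,50),(14,215,190))
    m=cv2.morphologyEx(m,cv2.MORPH_OPEN,np.ones((3,3)))
    c,_=cv2.findContours(m,0,2); out=[]
    for k in c:
        a=cv2.contourArea(k)
        if a<lo: continue
        M=cv2.moments(k); out.append((M["m10"]/M["m00"],M["m01"]/M["m00"],a,cv2.boundingRect(k)))
    return sorted(out),m
E
python3 - <<'E'
from h import *
import pickle
S=pickle.load(open("s0.pkl","rb"))
for n in("scene","side"):
    s=S[n]; g,m=grips(s)
    print(n)
    for x in g: print(np.round(x[:3],1),x[3])
a=S["scene"]["frame"][150:270,160:340]
b=S["side"]["frame"][140:300,200:320]
cv2.imwrite("pics/z.png",np.hstack([cv2.resize(a,(480,320),interpolation=2),cv2.resize(b,(240,320),interpolation=2)]))
for n,px in(("scene",[(217,170),(258,180),(175,190),(294,253)]),("side",[(236,120),(243,218),(285,165)])):
    for u,v in px: print(n,u,v,cv2.cvtColor(S[n]["frame"],cv2.COLOR_BGR2HSV)[v,u])
E
```

```text
scene
[ 40.2 301.   67.5] (35, 294, 13, 15)
[176.9 191.8 170.5] (170, 181, 14, 21)
[216.8 170.9 115. ] (211, 164, 12, 16)
[249.3 232.1 152.5] (242, 224, 14, 16)
[258.4 182.9  91. ] (254, 176, 10, 16)
[293.8 257.8 140. ] (286, 250, 16, 16)
[301.6 197.2 118. ] (296, 189, 12, 17)
side
[146.7 176.2 142. ] (141, 166, 12, 25)
[181.9 156.6 179.5] (176, 146, 12, 24)
[210.3 123.3 455.5] (202, 96, 17, 51)
[233.7 125.4 161. ] (229, 116, 10, 21)
[236.8 317.2 212.5] (227, 307, 20, 23)
[244.7 208.8  59. ] (240, 205, 10, 9)
[361.9 224.4  57.5] (357, 219, 12, 11)
[366.3 154.3 206.5] (359, 143, 15, 21)
scene 217 170 [ 13 161 103]
scene 258 180 [ 14 156 100]
scene 175 190 [ 13 165  94]
scene 294 253 [ 14 159  96]
side 236 120 [ 12 113  90]
side 243 218 [11 99 88]
side 285 165 [11 92 89]
```

View pics/z.png

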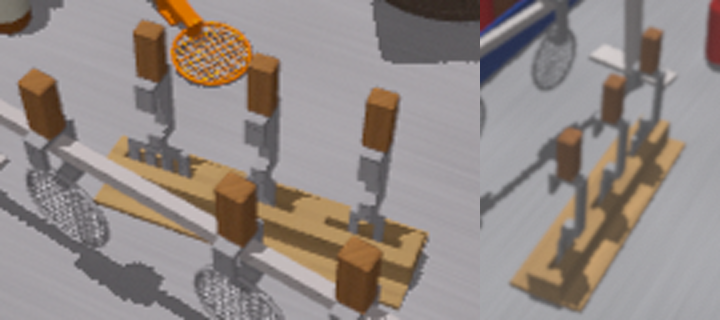

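The turner is the leftmost one in the scene crop: its four bars are visible at crop (155,155). In the side crop it is the far one, with its grip at (652,50).

```bash
sed -i 's/(4,100,50),(14,215,190)/(3,70,45),(17,200,190)/' h.py
python3 - <<'E'
from h import *
import pickle
S=pickle.load(open("s0.pkl","rb"))
G={}
for n in("scene","side"):
    g,m=grips(S[n],80)
    G[n]=[(x[3][0]+(x[3][2]-1)/2,x[3][1]+(x[3][3]-1)/2,x) for x in g]
# match by epipolar distance + plausible height
for a in G["scene"]:
    for b in G["side"]:
        p,e=tri(S["scene"],a[:2],S["side"],b[:2])
        if e<.012 and .05<p[2]<.3 and abs(p[1])<.9: print(np.round(a[:2],1),np.round(b[:2],1),a[2][3],b[2][3],np.round(p,4),round(e,4))
E
```

```text
[175.  188.5] [233.5 126. ] (167, 176, 17, 26) (228, 115, 12, 23) [ 0.5999 -0.134   0.2459] 0.0023
[175.  188.5] [285.5 164.5] (167, 176, 17, 26) (281, 154, 10, 22) [ 0.502  -0.2312  0.1075] 0.0006
[216. 169.] [233.5 126. ] (210, 158, 13, 23) (228, 115, 12, 23) [ 0.5526 -0.063   0.2905] 0.0004
[216. 169.] [285.5 164.5] (210, 158, 13, 23) (281, 154, 10, 22) [ 0.4556 -0.1337  0.1775] 0.0015
[242.5 227.5] [182. 158.] (229, 214, 28, 28) (176, 146, 13, 25) [0.6245 0.0342 0.2415] 0.0083
[242.5 227.5] [244.5 216.5] (229, 214, 28, 28) (239, 204, 12, 26) [ 0.5109 -0.0348  0.0682] 0.0091
[258.  181.5] [267. 189.] (253, 170, 11, 24) (262, 178, 11, 23) [ 0.4476 -0.0274  0.1763] 0.0007
[302.  194.5] [244.5 216.5] (296, 183, 13, 24) (239, 204, 12, 26) [0.4416 0.0779 0.1774] 0.0005
```

Run:
```python
from h import *
import pickle
S=pickle.load(open("s0.pkl","rb")); sc,sd=S["scene"],S["side"]
print("postL",tri(sc,(345.6,291),sd,(114,219)),onplane(sc,345.6,291,2,.21))
print("postR",tri(sc,(117,168),sd,(278,115)),onplane(sc,117,168,2,.21))
# bar top face: bright pixels in scene, fitted by line on plane z=.21
h=cv2.cvtColor(sc["frame"],cv2.COLOR_BGR2HSV)
for u in (130,145,160,200,220,310,325):
    col=sc["frame"][:,u].mean(1); v0=168+(u-117)*(291-168)/(345.6-117)
    print(u,round(v0),col[int(v0)-9:int(v0)+10].astype(int))
_,m=grips(sc)
for n,(x0,y0,w,hh) in dict(L=(236,210,24,36),ladle=(280,235,25,40)).items():
    sub=m[y0:y0+hh,x0:x0+w]; print(n); print("\n".join("".join(".#"[v>0] for v in r) for r in sub))
_,m=grips(sd)
for n,(x0,y0,w,hh) in dict(L=(170,140,25,36),ladle=(138,160,25,40)).items():
    sub=m[y0:y0+hh,x0:x0+w]; print(n); print(cv2.boundingRect(sub))
R=cv2.Rodrigues
o=get_obs(); from scipy.spatial.transform import Rotation as Ro
print(Ro.from_euler("xyz",o["orientation"],degrees=True).as_matrix().round(3))
```

```text
postL (array([0.63920254, 0.2375526 , 0.2068061 ]), np.float64(0.0013671064682326862)) [0.64144939 0.23827861 0.21      ]
postR (array([ 0.57397264, -0.32155072,  0.19993072]), np.float64(0.0027586746917299047)) [ 0.57980925 -0.31378273  0.21      ]
130 175 [ 65  61  59  55  54  97 179 189 189 189 187 147 117 116 103  59  46  71
  81]
145 183 [167 165 165 167 167 181 188 187 188 186 173 118 115 116 100  91  91  99
 163]
160 191 [164 165 163 165 165 179 188 188 188 188 185 128 116 117 130 159 163 164
 165]
200 213 [165 165 166 167 164 157 169 191 191 190 191 189 146 118 117 119 135 137
 142]
220 223 [146 146 145 145 134  95 140 190 189 190 190 188 163 120 118 118 133 147
 148]
310 272 [130 137 123 152 168 169 165 168 189 191 190 190 190 189 177 122 116 114
 121]
325 280 [165 164 167 168 163 165 167 165 181 190 191 190 190 190 188 139 105 116
 118]
LTraceback (most recent call last):
  File "<stdin>", line 13, in <module>
  File "<stdin>", line 13, in <genexpr>
  File "<stdin>", line 13, in <genexpr>
TypeError: string indices must be integers, not 'numpy.bool'
```

Run:
```python
from h import *
import pickle
S=pickle.load(open("s0.pkl","rb")); sc,sd=S["scene"],S["side"]
P=[]
for u in (135,145,160,200,220,310,325):
    col=sc["frame"][:,u].mean(1); v0=int(168+(u-117)*(291-168)/(345.6-117))
    r=np.where(col[v0-9:v0+10]>178)[0]+v0-9
    P.append(onplane(sc,u,r.mean(),2,.21)); w=onplane(sc,u,r.max()+.5,2,.21)-onplane(sc,u,r.min()-.5,2,.21)
    print(u,r.min(),r.max(),P[-1].round(4),w.round(4))
P=np.array(P); k,c=np.polyfit(P[:,1],P[:,0],1); print("rail x=",k,"*y+",c,"yaw",-np.degrees(np.arctan(k)))
_,m=grips(sc)
for n,(x0,y0,w,hh) in dict(L=(226,210,34,36),ladle=(280,235,25,40)).items():
    sub=m[y0:y0+hh,x0:x0+w]; print(n,x0,y0); print("\n".join("".join(".#"[int(v>0)] for v in r) for r in sub))
_,m=grips(sd)
for n,(x0,y0,w,hh) in dict(L=(170,140,25,36),ladle=(138,160,25,40)).items():
    sub=m[y0:y0+hh,x0:x0+w]; print(n,x0,y0,cv2.boundingRect(sub))
o=get_obs(); from scipy.spatial.transform import Rotation as Ro
print(Ro.from_euler("xyz",o["orientation"],degrees=True).as_matrix().round(3))
```

```text
135 174 178 [ 0.5819 -0.2611  0.21  ] [0.0123 0.01   0.    ]
145 179 183 [ 0.5844 -0.2317  0.21  ] [0.0122 0.0095 0.    ]
160 187 192 [ 0.5904 -0.1872  0.21  ] [0.0142 0.0105 0.    ]
200 210 214 [ 0.6048 -0.0775  0.21  ] [0.011  0.0071 0.    ]
220 221 225 [ 0.611  -0.0272  0.21  ] [0.0107 0.0064 0.    ]
310 270 275 [0.6351 0.1712 0.21  ] [0.0113 0.0045 0.    ]
325 278 284 [0.6391 0.2005 0.21  ] [ 0.0129  0.0048 -0.    ]
rail x= 0.1249122372923635 *y+ 0.6140591292141538 yaw -7.120065223191796
L 226 210
.....#####........................
.....#####........................
..................................
..................................
...................######.........
..................########........
.................#########........
.............##############.......
.............################.....
.............#################....
..............################....
..............################....
...#####......################....
...######.....################....
...########..#################....
....###########################...
......#########################..
[... 1147 characters left out ...]
#
.....####################
.....##################..
.....##################..
......#################..
......################...
......###############....
......###############....
......###############....
......###############....
......###############....
........############.....
.........##########......
...........#######.......
.............####........
.........................
.........................
.........................
.........................
.........................
.........................
.........................
.........................
L 170 140 (6, 6, 13, 25)
ladle 138 160 (2, 6, 16, 26)
[[-0.    -0.973 -0.231]
 [ 0.001 -0.231  0.973]
 [-1.     0.     0.001]]
```

Run:
```python
from h import *
import pickle
S=pickle.load(open("s0.pkl","rb")); sc,sd=S["scene"],S["side"]
print("skL",tri(sc,(248,227.5),sd,(182,158)))
print("skR",tri(sc,(175,188.5),sd,(233.5,126)))
for s,a,b in((sd,(249.6,293),(302,211)),(sc,(196.4,225),(310,264.4))):
    p,q=onplane(s,*a,2,.0),onplane(s,*b,2,.0); d=q-p; print(p.round(4),q.round(4),np.linalg.norm(d).round(3),np.degrees(np.arctan(-d[0]/d[1])))
for n,s in S.items():
  if n!="wrist":
    h=cv2.cvtColor(s["frame"],cv2.COLOR_BGR2HSV); m=cv2.inRange(h,(14,60,90),(26,190,255)); 
    m=cv2.morphologyEx(m,cv2.MORPH_CLOSE,np.ones((7,7)))
    r=(190,195,140,90) if n=="scene" else (210,195,100,100)
    z=np.zeros_like(m); z[r[1]:r[1]+r[3],r[0]:r[0]+r[2]]=m[r[1]:r[1]+r[3],r[0]:r[0]+r[2]]
    c=max(cv2.findContours(z,0,2)[0],key=cv2.contourArea)
    ap=cv2.approxPolyDP(cv2.convexHull(c),3,True)[:,0]
    for p in ap: print(n,p,onplane(s,*p,2,0)[:2].round(4),onplane(s,*p,2,.034)[:2].round(4))
```

```text
skL (array([0.62031862, 0.04185578, 0.24471624]), np.float64(0.002963856375472594))
skR (array([ 0.59991068, -0.13402035,  0.24592517]), np.float64(0.002277135695460999))
[0.4091 0.1198 0.    ] [ 0.4283 -0.1931  0.    ] 0.313 3.516524621515217
[ 0.51   -0.1791  0.    ] [ 0.4882  0.1321 -0.    ] 0.312 4.019311276955497
scene [200 208] [ 0.4561 -0.2024] [ 0.4788 -0.1831]
scene [207 201] [ 0.4259 -0.1988] [ 0.4498 -0.1796]
scene [320 237] [0.4011 0.1244] [0.4261 0.1301]
scene [309 265] [0.4908 0.1306] [0.512 0.136]
scene [293 265] [0.5081 0.0963] [0.5286 0.1031]
side [292 200] [ 0.4738 -0.2235] [ 0.456  -0.1841]
side [301 213] [ 0.4271 -0.184 ] [ 0.4114 -0.1465]
side [251 293] [0.4064 0.1182] [0.3917 0.1416]
side [216 282] [0.4916 0.1305] [0.4729 0.1533]
side [266 211] [ 0.5147 -0.1447] [ 0.4949 -0.109 ]
side [278 201] [ 0.5064 -0.2   ] [ 0.4871 -0.1617]
```

Add to h.py:
```python
from scipy.spatial.transform import Rotation as Ro
def go(p,zyaw):
    o=get_obs(); R=Ro.from_euler("xyz",o["orientation"],degrees=True).as_matrix()
    y=np.degrees(np.arctan2(R[1,2],R[0,2])); t=-((zyaw-y+180)%360-180)
    print("t",round(o["clock"],2),"tcp",o["tool_pos"].round(4),"zyaw",round(y,2),"tilt",R[:,0].round(3),"F",o["force"].round(1),"open",round(o["opening"],4),"q",o["joint_pos"].round(1))
    print("tool delta mm",(R.T@(np.array(p)-o["tool_pos"])*1e3).round(1),"turn",round(t,2))
```

```text
(no output)
```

Emit:
{"fn": "arm_command", "kwargs": {"commands": [-6,0,0,-10,100,-6,0,0,-10,100,-6,0,0,-10,100,-6,0,0,-10,100,0,0,0,-10,100]}}

```text
clock: 0.78
tool_pos: [0.1553, -0.6555, 0.2483]
orientation: [-45.5, 89.7, 109.4]
force: [-0.1, -0.1, 0.1]
opening: 0.0878
```

Emit:
{"fn": "arm_command", "kwargs": {"commands": [0,0,0,-10,100,0,0,0,-10,100,0,0,0,-10,100,0,0,0,0,100]}}

```text
clock: 1.27
tool_pos: [0.1552, -0.6547, 0.2468]
orientation: [-77.7, 89.5, 108.2]
force: [0.7, -0.6, 0.3]
opening: 0.0877
```

```bash
python3 -c "
from h import *
go((.456,-.134,.25),183.8)"
```

```text
t 1.27 tcp [ 0.1552 -0.6547  0.2468] zyaw -174.19 tilt [-0.003  0.008 -1.   ] F [ 0.7 -0.6  0.3] open 0.0877 q [-60.2  20.    2.6  -0.1 -73.   66. ]
tool delta mm [   0.  -487.6 -352. ] turn 2.01
```

Emit:
{"fn": "arm_command", "kwargs": {"commands": [0,-44,-32,0,100,0,-44,-32,0.5,100,0,-44,-32,0.5,100,0,-44,-32,0.5,100,0,-44,-32,0.5,100]}}

```text
clock: 1.9
tool_pos: [0.2984, -0.4186, 0.2457]
orientation: [-68.4, 89.4, 113.6]
force: [0.6, -0.4, 1.0]
opening: 0.0879
```

Emit:
{"fn": "arm_command", "kwargs": {"commands": [0,-44,-32,0,100,0,-44,-32,0,100,0,-44,-32,0,100,0,-44,-32,0,100,0,-10,-10,0,100]}}

```text
clock: 2.52
tool_pos: [0.4355, -0.2202, 0.2482]
orientation: [-82.4, 89.5, 98.4]
force: [-0.3, -0.2, 0.3]
opening: 0.0875
```

```bash
python3 -c "
from h import *
go((.456,-.134,.25),183.8)"
```

```text
t 2.52 tcp [ 0.4355 -0.2202  0.2482] zyaw -179.23 tilt [-0.001  0.009 -1.   ] F [-0.3 -0.2  0.3] open 0.0875 q [ -4.1   2.  -19.8  -0.6 -68.3   5.1]
tool delta mm [ -1.  -86.  -21.7] turn -3.03
```

Emit:
{"fn": "arm_command", "kwargs": {"commands": [0,-36,-9,-1,100,0,-36,-9,-1,100,0,-14,-4,-1,100,0,0,0,0,100]}}

```text
clock: 3.02
tool_pos: [0.456, -0.1317, 0.2487]
orientation: [-78.8, 89.5, 104.4]
force: [-0.2, -0.2, 0.1]
opening: 0.0875
```

Run:
```python
from h import *
import pickle
go((.456,-.134,.25),183.8)
s=snapshot("wrist"); t=snapshot("scene")
pickle.dump((s,t),open("s1.pkl","wb"))
print(ray(s,256,192))
im=s["frame"].copy()
for p in((.4556,-.1337,.204),(.4476,-.0274,.204),(.4416,.0779,.204)):
    u=proj(s,np.array(p)); print(u.round(1)); cv2.circle(im,tuple(int(a) for a in u),2,(0,255,0),-1) if 0<u[0]<512 and 0<u[1]<384 else 0
cv2.imwrite("pics/w1.png",cv2.resize(im,(800,600)))
```

```text
t 3.02 tcp [ 0.456  -0.1317  0.2487] zyaw -176.78 tilt [-0.002  0.009 -1.   ] F [-0.2 -0.2  0.1] open 0.0875 q [  7.3   0.6 -21.2  -0.6 -68.3  -3.8]
tool delta mm [-1.3  2.3  0.1] turn -0.58
(array([ 0.46037475, -0.2128903 ,  0.40758499]), array([-0.03413663,  0.31368771, -0.94891238]))
[252.  205.7]
[254.1 312.4]
[253.9 394. ]
```

View pics/w1.png

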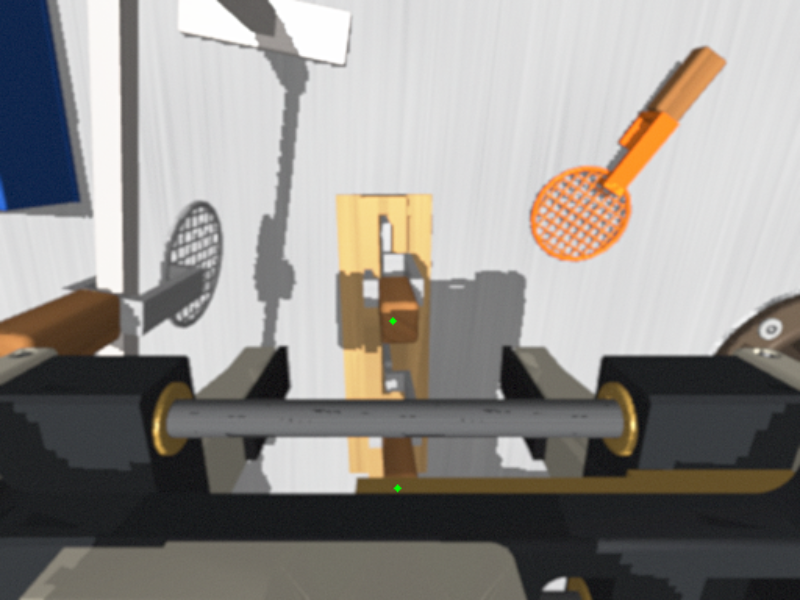

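The wrist view has the turner's grip top at about (400,325), centred between the open fingers at x 285 and 505. That is within 4 mm of the prediction at (393,321).

Run:
```python
from h import *
import pickle
s,t=pickle.load(open("s1.pkl","rb"))
p=onplane(s,256,208,2,.204); print(p)
go((p[0],p[1],.163),183.8)
```

```text
[ 0.45221197 -0.13188626  0.204     ]
t 3.12 tcp [ 0.4558 -0.1325  0.2486] zyaw -176.83 tilt [-0.002  0.009 -1.   ] F [-0.5 -0.1  0.9] open 0.0873 q [  7.2   0.6 -21.2  -0.6 -68.3  -3.8]
tool delta mm [85.6 -0.   3.4] turn -0.63
```

Emit:
{"fn": "arm_command", "kwargs": {"commands": [25,0,1.5,-0.6,100,25,0,1,0,100,20,0,0,0,100,13,0,0,0,100,0,0,0,0,100]}}

```text
clock: 3.75
tool_pos: [0.4523, -0.1367, 0.1638]
orientation: [-82.1, 89.5, 101.2]
force: [0.3, 0.5, 0.4]
opening: 0.0877
```

```bash
python3 -c "
from h import *
go((.4522,-.132,.163),183.8)"
```

```text
t 3.75 tcp [ 0.4523 -0.1367  0.1638] zyaw -176.77 tilt [-0.002  0.008 -1.   ] F [0.3 0.5 0.4] open 0.0877 q [  6.7   4.5 -28.9  -0.6 -56.7  -3.2]
tool delta mm [ 0.8 -4.7 -0.2] turn -0.57
```

Emit:
{"fn": "arm_command", "kwargs": {"commands": [0,-4,0,-0.6,100,0,0,0,0,20,0,0,0,0,5,0,0,0,0,5,0,0,0,0,5]}}

```text
clock: 4.38
tool_pos: [0.4536, -0.1327, 0.1663]
orientation: [-110.8, 89.5, 73.1]
force: [-0.7, -0.4, -0.2]
opening: 0.0528
```

Emit:
{"fn": "arm_command", "kwargs": {"commands": [0,0,0,0,5,0,0,0,0,5,0,0,0,0,5,0,0,0,0,5]}}

```text
clock: 4.88
tool_pos: [0.4551, -0.1324, 0.1665]
orientation: [-127.0, 89.4, 56.8]
force: [4.6, 0.2, -2.7]
opening: 0.0211
```

```bash
python3 -c "
from h import *
go((.4522,-.132,.27),183.8)"
```

```text
t 4.88 tcp [ 0.4551 -0.1324  0.1665] zyaw -176.13 tilt [ 0.006  0.009 -1.   ] F [ 4.6  0.2 -2.7] open 0.0211 q [  7.3   4.2 -28.8  -0.5 -56.6  -3.1]
tool delta mm [-103.5   -1.5    2.3] turn 0.07
```

Emit:
{"fn": "arm_command", "kwargs": {"commands": [-10,0,0,0,5,-15,0,0,0,5,-22,0,0,0,5,-25,0,0,0,5,-25,0,0,0,5]}}

```text
clock: 5.5
tool_pos: [0.451, -0.1336, 0.2676]
orientation: [-75.9, 89.5, 107.9]
force: [-0.0, 0.6, -2.3]
opening: 0.0199
```

Run:
```python
from h import *
import pickle
go((.4536,-.132,.27),183.8)
S={n:snapshot(n) for n in("scene","side")}
pickle.dump(S,open("s2.pkl","wb"))
a=S["scene"]["frame"][110:290,140:340]; b=S["side"]["frame"][110:290,190:340]
cv2.imwrite("pics/l1.png",np.hstack([cv2.resize(a,(440,396),interpolation=2),cv2.resize(b,(330,396),interpolation=2)]))
```

```text
t 5.5 tcp [ 0.451  -0.1336  0.2676] zyaw -176.14 tilt [-0.003  0.008 -1.   ] F [-0.   0.6 -2.3] open 0.0199 q [  7.1  -0.5 -19.8  -0.5 -70.8  -3.1]
tool delta mm [-2.4 -1.5 -2.7] turn 0.06
```

View pics/l1.png

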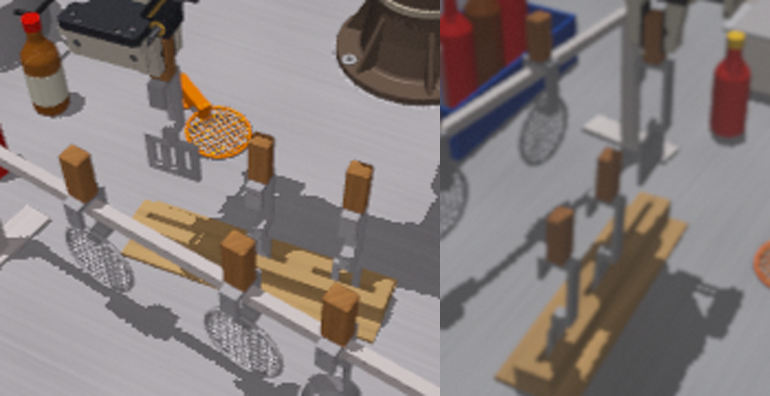

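The turner is lifted clear and hanging upright at crop (172,150). The other two still stand in the block and the skimmers haven't moved. Next I'll go to the standoff in front of the gap.

Emit:
{"fn": "arm_command", "kwargs": {"commands": [-1,0,-18,3,5,-1,0,-22,4,5,-1,0,-22,4,5,0,0,-16,0,5,0,0,0,0,5]}}

```text
clock: 6.22
tool_pos: [0.5273, -0.136, 0.2723]
orientation: [-49.2, 89.4, 123.5]
force: [-0.7, 0.3, -2.5]
opening: 0.0197
```

```bash
python3 -c "
from h import *
go((.5445,-.038,.272),172.9)"
```

```text
t 6.22 tcp [ 0.5273 -0.136   0.2723] zyaw 172.63 tilt [-0.006  0.009 -1.   ] F [-0.7  0.3 -2.5] open 0.0197 q [  5.8   6.9 -11.2  -0.5 -72.2 -13. ]
tool delta mm [  1.  -99.4  -4.5] turn -0.27
```

Emit:
{"fn": "arm_command", "kwargs": {"commands": [0,-20,-1,0,5,0,-28,-1,0,5,0,-28,-1,0,5,0,-20,-1,0,5,0,0,0,0,5]}}

```text
clock: 6.85
tool_pos: [0.5402, -0.0361, 0.2728]
orientation: [-40.6, 89.3, 132.2]
force: [-0.7, -0.2, -2.5]
opening: 0.02
```

Run:
```python
from h import *
import pickle
go((.5445,-.038,.272),172.9)
S={n:snapshot(n) for n in("scene","side")}
pickle.dump(S,open("s3.pkl","wb"))
sc,sd=S["scene"],S["side"]
a=sc["frame"][125:275,145:305]; b=sd["frame"][95:245,150:310]
cv2.imwrite("pics/m1.png",np.hstack([cv2.resize(a,(400,375),interpolation=2),cv2.resize(b,(400,375),interpolation=2)]))
```

```text
t 6.85 tcp [ 0.5402 -0.0361  0.2728] zyaw 172.82 tilt [-0.009  0.009 -1.   ] F [-0.7 -0.2 -2.5] open 0.02 q [ 16.4   6.7 -11.3  -0.7 -72.3 -23.4]
tool delta mm [ 0.8  1.4 -4.5] turn -0.08
```

View pics/m1.png

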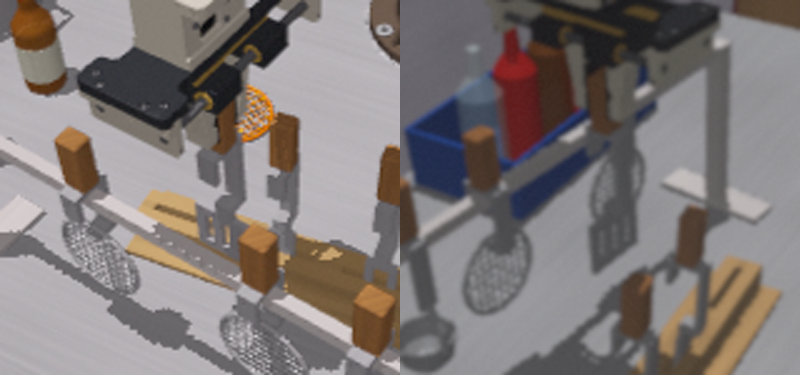

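Run:
```python
from h import *
import pickle
S=pickle.load(open("s3.pkl","rb")); sc,sd=S["scene"],S["side"]
n=np.array([.9923,-.1239,0]); y=np.array([.1239,.9923,0])
def pl(s,u,v,c):
    o,d=ray(s,u,v); return o+d*(c-o@n)/(d@n)
cc=lambda x,y0,s: ((x-400)/2.5+150,y0/2.5+95) if s is sd else (x/2.5+145,y0/2.5+125)
for nm,s,x,v,c in(("discL side",sd,497,270,.6093),("discR side",sd,617,182,.6093),("discR scene",sc,100,257,.6093),
  ("blade bl",sd,592,272,.5405),("blade br",sd,636,245,.5405),("blade tr",sd,636,200,.5405),("blade tl",sd,591,222,.5405)):
    p=pl(s,*cc(x,v,s),c); print(nm,p.round(4),"along",(p@y).round(4))
for nm,p in(("grL",(.6203,.0419,.2447)),("grR",(.5999,-.134,.2459)),("tcp",(.5402,-.0361,.27))): print(nm,"along",(np.array(p)@y).round(4),"perp",(np.array(p)@n).round(4))
for nm in("scene","side"):
    for g in grips(S[nm],60)[0]: print(nm,np.round(g[:2],1),g[3])
```

```text
discL side [0.6194 0.0433 0.1187] along 0.1197
discR side [ 0.5973 -0.1343  0.122 ] along -0.0593
discR scene [ 0.5971 -0.1358  0.1148] along -0.0608
blade bl [ 0.5441 -0.0049  0.1121] along 0.0626
blade br [ 0.5358 -0.0712  0.1034] along -0.0043
blade tr [ 0.5355 -0.0737  0.1567] along -0.0068
blade tl [ 0.5437 -0.0083  0.169 ] along 0.0592
grL along 0.1184 perp 0.6103
grR along -0.0586 perp 0.6119
tcp along 0.0311 perp 0.5405
scene [175.2 188.4] (167, 176, 17, 26)
scene [185.4   3.1] (178, 0, 17, 9)
scene [210.4   6.7] (190, 0, 40, 15)
scene [235.2 175.9] (231, 166, 10, 20)
scene [248.2 227.7] (240, 215, 17, 27)
scene [258.  181.4] (253, 170, 11, 24)
scene [288.9 243.7] (259, 220, 61, 47)
scene [302.  194.5] (296, 183, 13, 24)
scene [325.1  67.1] (315, 59, 22, 16)
scene [327.3 136.4] (293, 114, 72, 43)
scene [334.4  90.8] (313, 66, 40, 48)
scene [354.2 237.8] (345, 229, 19, 18)
scene [393.7  56.8] (366, 13, 58, 91)
scene [427.7   6.9] (423, 0, 11, 17)
scene [492.2 315.6] (466, 259, 46, 112)
side [148.2 178. ] (140, 165, 16, 27)
side [182.3 157.7] (176, 146, 13, 25)
side [210.7 127.6] (201, 112, 19, 35)
side [229.1 135.3] (225, 122, 11, 26)
side [236.3 317.9] (226, 307, 22, 25)
side [244.  216.5] (239, 205, 12, 25)
side [261.  249.2] (217, 198, 85, 97)
side [266.1 189. ] (261, 178, 11, 23)
side [349.   51.7] (284, 0, 131, 117)
side [350.4 229.9] (333, 217, 36, 27)
side [366.1 154.1] (358, 142, 17, 22)
side [381.6 211.3] (368, 200, 28, 24)
```

Run:
```python
import pickle,cv2,numpy as np
S=pickle.load(open("s3.pkl","rb"))
a=S["scene"]["frame"][160:235,215:265]; b=S["side"]["frame"][120:210,215:265]
cv2.imwrite("pics/n1.png",np.hstack([cv2.resize(a,(400,600),interpolation=2),cv2.resize(b,(333,600),interpolation=2)]))
```

```text
(no output)
```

View pics/n1.png

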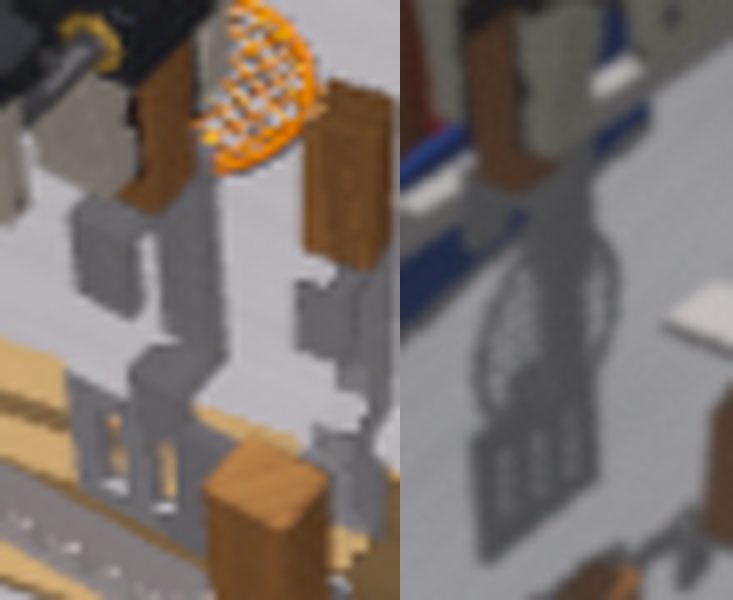

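Run:
```python
from h import *
import pickle
S=pickle.load(open("s3.pkl","rb")); sc,sd=S["scene"],S["side"]
o=np.array([.5402,-.0361,.2728-.0215])
for yaw in(-7.2,):
  for lean in(0,4,-4):
    R=Ro.from_euler("xyz",[lean,0,yaw],degrees=True); g=o+[0,0,.024]
    P=lambda x,y,z: g+R.apply([x,y,z-.024])
    print(yaw,lean,"side tl bl br tr",*[((proj(sd,P(-.003,y,z))-[215,120])*6.66+[400,0]).round() for y,z in((.032,-.084),(.032,-.138),(-.032,-.138),(-.032,-.084))])
    print("   scene tl bl; tip bl br",*[((proj(sc,P(x,y,z))-[215,160])*8).round() for x,y,z in((.003,-.032,-.084),(.003,-.032,-.138),(.019,-.009,-.024),(.019,.009,-.024))])
    print("   grip bottom side (+y,-x),( -y,-x)",*[((proj(sd,P(-.01,y,.006))-[215,120])*6.66+[400,0]).round() for y in(.012,-.012)])
```

```text
-7.2 0 side tl bl br tr [475. 437.] [484. 559.] [596. 472.] [591. 353.]
   scene tl bl; tip bl br [ 58. 362.] [ 72. 486.] [ 73. 285.] [130. 315.]
   grip bottom side (+y,-x),( -y,-x) [516. 195.] [562. 165.]
-7.2 4 side tl bl br tr [461. 442.] [463. 570.] [577. 491.] [578. 367.]
   scene tl bl; tip bl br [ 80. 379.] [104. 507.] [ 83. 292.] [140. 318.]
   grip bottom side (+y,-x),( -y,-x) [513. 195.] [560. 169.]
-7.2 -4 side tl bl br tr [490. 432.] [505. 547.] [614. 452.] [604. 337.]
   scene tl bl; tip bl br [ 35. 345.] [ 40. 463.] [ 62. 278.] [119. 311.]
   grip bottom side (+y,-x),( -y,-x) [518. 196.] [564. 161.]
```

The crop shows the turner's blade corners at side (473,430) to (598,480), within about 2 mm of where an upright turner would be (lean about 1°). The tip clears the bar, so I'll go in.

Run:
```python
from h import *
p=np.array([.9923,-.1239])*.610+np.array([.1239,.9923])*.029; print(p)
go((*p,.272),172.9)
```

```text
[ 0.6088961 -0.0468023]
t 6.95 tcp [ 0.5401 -0.0373  0.2729] zyaw 172.75 tilt [-0.009  0.009 -1.   ] F [ 0.3  0.2 -2.2] open 0.0201 q [ 16.3   6.7 -11.3  -0.7 -72.3 -23.4]
tool delta mm [  0.2   0.7 -69.4] turn -0.15
```

Emit:
{"fn": "arm_command", "kwargs": {"commands": [0,0,-15,0,5,0,0,-15,0,5,0,0,-15,0,5,0,0,-12,0,5,0,0,0,0,5]}}

```text
clock: 7.58
tool_pos: [0.6006, -0.0469, 0.2716]
orientation: [-35.8, 89.3, 136.8]
force: [0.2, -0.5, -1.9]
opening: 0.0199
```

Run:
```python
from h import *
go((.6089,-.0468,.272),172.9)
```

```text
t 7.58 tcp [ 0.6006 -0.0469  0.2716] zyaw 172.63 tilt [-0.009  0.009 -1.   ] F [ 0.2 -0.5 -1.9] open 0.0199 q [ 13.7  12.7  -4.1  -0.6 -73.6 -20.9]
tool delta mm [-0.4 -1.1 -8.2] turn -0.27
```

Emit:
{"fn": "arm_command", "kwargs": {"commands": [0,-1,-6,-0.3,5,0,0,-2,0,5]}}

```text
clock: 7.82
tool_pos: [0.6088, -0.047, 0.2714]
orientation: [-34.4, 89.2, 138.5]
force: [-0.3, -0.1, -2.0]
opening: 0.0201
```

Run:
```python
from h import *
go((.6089,-.0468,.272),172.9)
sc,sd=snapshot("scene"),snapshot("side")
a=sc["frame"][150:260,155:275]; b=sd["frame"][110:220,170:265]
cv2.imwrite("pics/o1.png",np.hstack([cv2.resize(a,(436,400),interpolation=2),cv2.resize(b,(345,400),interpolation=2)]))
```

```text
t 7.83 tcp [ 0.6088 -0.047   0.2714] zyaw 172.94 tilt [-0.01   0.009 -1.   ] F [-0.3 -0.1 -2. ] open 0.0201 q [ 13.5  13.5  -3.1  -0.7 -73.9 -20.4]
tool delta mm [-0.6 -0.2 -0.1] turn 0.04
```

View pics/o1.png

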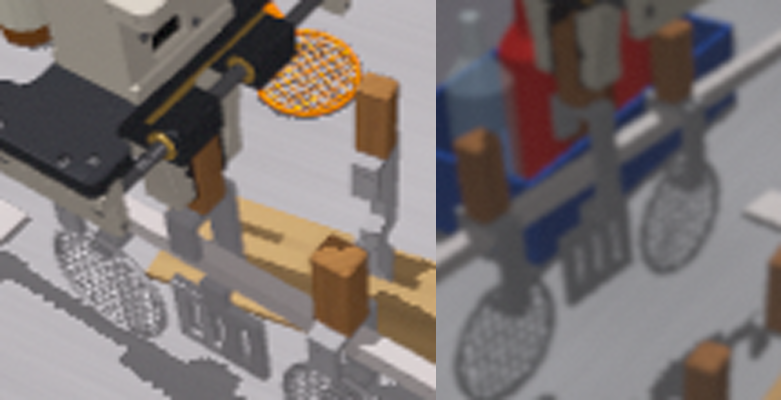

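The blade is centred between the discs, with even gaps of about 10 px either side in both views, and the tip is on the far side of the bar. I'll lower it now.

Emit:
{"fn": "arm_command", "kwargs": {"commands": [10,0,0,0,5,10,0,0,0,5,8,0,0,0,5,4,0,0,0,5,0,0,0,0,5]}}

```text
clock: 8.55
tool_pos: [0.6073, -0.0465, 0.2369]
orientation: [-33.2, 89.2, 139.7]
force: [-1.0, -1.1, -1.6]
opening: 0.0199
```

Run:
```python
from h import *
go((.6089,-.0468,.232),172.9)
```

```text
t 8.55 tcp [ 0.6073 -0.0465  0.2369] zyaw 172.95 tilt [-0.011  0.009 -1.   ] F [-1.  -1.1 -1.6] open 0.0199 q [ 13.6  14.4  -6.3  -0.7 -69.7 -20.4]
tool delta mm [ 4.8  0.1 -1.7] turn 0.05
```

Emit:
{"fn": "arm_command", "kwargs": {"commands": [2,0,-1.5,0,5,1,0,0,0,5]}}

```text
clock: 8.8
tool_pos: [0.6092, -0.0466, 0.2342]
orientation: [-36.1, 89.2, 136.8]
force: [-0.5, 0.7, -1.3]
opening: 0.0198
```

Emit:
{"fn": "arm_command", "kwargs": {"commands": [1.5,0,0,0,5,0,0,0,0,5]}}

```text
clock: 9.05
tool_pos: [0.6095, -0.0467, 0.2334]
orientation: [-39.1, 89.3, 133.9]
force: [0.1, 0.4, -1.1]
opening: 0.0196
```

Emit:
{"fn": "arm_command", "kwargs": {"commands": [1.5,0,0,0,5,0,0,0,0,5]}}

```text
clock: 9.3
tool_pos: [0.6097, -0.0467, 0.2335]
orientation: [-44.0, 89.3, 128.9]
force: [0.3, 0.4, -2.3]
opening: 0.02
```

Emit:
{"fn": "arm_command", "kwargs": {"commands": [1.5,0,0,0,5,0,0,0,0,5]}}

```text
clock: 9.55
tool_pos: [0.6098, -0.0467, 0.2334]
orientation: [-49.4, 89.4, 123.7]
force: [-1.0, 1.0, -0.0]
opening: 0.0202
```

Emit:
{"fn": "arm_command", "kwargs": {"commands": [3,0,0,0,5,2,0,0,0,5]}}

```text
clock: 9.8
tool_pos: [0.6099, -0.0467, 0.2332]
orientation: [-64.8, 89.5, 108.3]
force: [-6.3, 2.6, 10.9]
opening: 0.0196
```

Run:
```python
from h import *
go((.6089,-.0468,.230),172.9)
sc,sd=snapshot("scene"),snapshot("side")
go((.6089,-.0468,.230),172.9)
a=sc["frame"][160:250,165:265]; b=sd["frame"][110:220,170:265]
cv2.imwrite("pics/p1.png",np.hstack([cv2.resize(a,(440,400),interpolation=2),cv2.resize(b,(345,400),interpolation=2)]))
```

```text
t 9.8 tcp [ 0.6099 -0.0467  0.2332] zyaw 173.09 tilt [-0.003  0.008 -1.   ] F [-6.3  2.6 10.9] open 0.0196 q [ 13.6  14.5  -6.8  -0.5 -68.7 -20.3]
tool delta mm [3.2 0.2 1. ] turn 0.19
t 9.9 tcp [ 0.6099 -0.0467  0.2332] zyaw 173.09 tilt [-0.003  0.008 -1.   ] F [-6.1  2.8 13.8] open 0.0196 q [ 13.6  14.5  -6.8  -0.5 -68.7 -20.3]
tool delta mm [3.2 0.2 1. ] turn 0.19
```

View pics/p1.png

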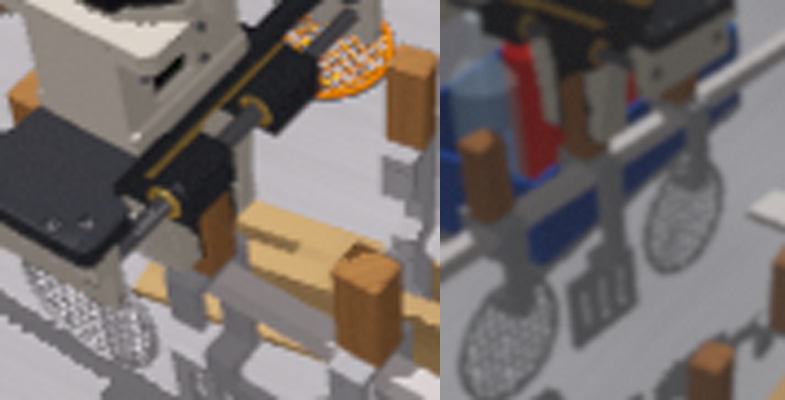

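Seated: contact force is 11–14 N up, the TCP stopped at z=0.2332 (roof at about 0.210), and the side crop shows the blade between the discs at (603,310). I'll relax the press, then open.

Emit:
{"fn": "arm_command", "kwargs": {"commands": [0,0,0,0,5,0,0,0,0,20,0,0,0,0,27,0,0,0,0,32,0,0,0,0,45]}}

```text
clock: 10.52
tool_pos: [0.6101, -0.0468, 0.2324]
orientation: [-63.7, 89.5, 109.3]
force: [0.7, 0.4, -0.1]
opening: 0.0332
```

Emit:
{"fn": "arm_command", "kwargs": {"commands": [0,0,0,0,55,0,0,0,0,55,0,0,0,0,55,0,0,0,0,55]}}

```text
clock: 11.02
tool_pos: [0.6102, -0.0468, 0.2323]
orientation: [-62.8, 89.5, 110.2]
force: [0.2, 0.8, -0.6]
opening: 0.048
```

Run:
```python
from h import *
go((.6099,-.0467,.33),173)
```

```text
t 11.03 tcp [ 0.6102 -0.0468  0.2323] zyaw 173.08 tilt [-0.003  0.008 -1.   ] F [ 0.2  0.8 -0.6] open 0.048 q [ 13.6  14.6  -6.8  -0.5 -68.7 -20.3]
tool delta mm [-97.7  -0.8   0.7] turn 0.08
```

Released. Now I'll rise slowly and straight up, then go higher.

Emit:
{"fn": "arm_command", "kwargs": {"commands": [-8,0,0,0,55,-15,0,0,0,55,-20,0,0,0,55,-25,0,0,0,55,-30,0,0,0,55]}}

```text
clock: 11.65
tool_pos: [0.6099, -0.0479, 0.3352]
orientation: [-51.6, 89.5, 121.5]
force: [0.6, 0.6, -0.2]
opening: 0.0479
```

Emit:
{"fn": "arm_command", "kwargs": {"commands": [-30,0,0,0,55,-20,0,30,0,55,0,0,50,0,55,0,0,50,0,55,0,0,0,0,55]}}

```text
clock: 12.28
tool_pos: [0.4789, -0.0331, 0.3961]
orientation: [-123.5, 89.4, 49.6]
force: [0.8, -0.3, 0.2]
opening: 0.0484
```

Run:
```python
from h import *
import pickle
go((.5,-.05,.38),173)
S={n:snapshot(n) for n in("scene","side")}
pickle.dump(S,open("s4.pkl","wb")); sc,sd=S["scene"],S["side"]
a=sc["frame"][140:280,150:320]; b=sd["frame"][100:260,130:310]
cv2.imwrite("pics/q1.png",np.hstack([cv2.resize(a,(425,350),interpolation=2),cv2.resize(b,(394,350),interpolation=2)])[:,:800])
for n in S:
    for g in grips(S[n],60)[0]:
        if 140<g[0]<320 and 100<g[1]<280: print(n,np.round(g[:2],1),g[3])
```

```text
t 12.28 tcp [ 0.4789 -0.0331  0.3961] zyaw 173.05 tilt [ 0.007  0.008 -1.   ] F [ 0.8 -0.3  0.2] open 0.0484 q [ 19.3  -2.4  -5.5  -0.3 -86.4 -26.3]
tool delta mm [ 16.1  14.4 -22.9] turn 0.05
scene [175.2 188.4] (167, 176, 17, 26)
scene [209.9 207.8] (202, 195, 17, 27)
scene [215.  141.2] (210, 135, 11, 15)
scene [246.9 227.3] (230, 214, 27, 28)
scene [258.  181.2] (253, 170, 11, 24)
scene [286.9 242. ] (259, 220, 61, 47)
scene [301.9 194.6] (296, 183, 13, 24)
side [148.2 178. ] (140, 165, 16, 27)
side [182.2 157.7] (176, 146, 13, 25)
side [209.8 126.6] (201, 96, 18, 57)
side [234.1 125.6] (228, 115, 12, 23)
side [243.9 216.8] (239, 205, 11, 25)
side [261.  249.1] (217, 198, 85, 97)
side [266.3 188.5] (262, 178, 11, 23)
```

View pics/q1.png

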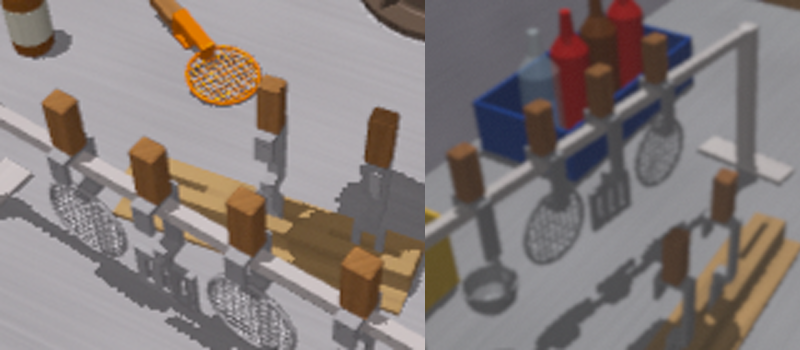

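The turner hangs straight in the gap (scene crop (150,170), side crop (603,140)). The skimmers, ladle, spatula and fork are at their original pixels. I'll wait a moment, check that it's still, and hand in.

Emit:
{"fn": "arm_command", "kwargs": {"commands": [0,0,0,0,55,0,0,0,0,55,0,0,0,0,55,0,0,0,0,55,0,0,0,0,55]}}

```text
clock: 13.0
tool_pos: [0.4833, -0.033, 0.3934]
orientation: [-97.4, 89.6, 75.5]
force: [-0.8, 0.6, 0.1]
opening: 0.0483
```

Run:
```python
from h import *
import pickle
S=pickle.load(open("s4.pkl","rb")); t=snapshot("scene")
d=cv2.absdiff(t["frame"],S["scene"]["frame"])[195:270,195:235].max(2); print("changed px around turner",(d>25).sum())
print([np.round(g[:2],1) for g in grips(t,60)[0] if 200<g[0]<220 and g[1]>190])
print(close_job())
```

```text
changed px around turner 0
[array([209.9, 207.8])]
the job is handed in; nothing more can be done
None
```

The slotted turner now hangs by its hook on the rail between the two wire skimmers, and I handed the job in at about 13 s. I gripped it by its wooden grip, lifted it out of the block, brought it in from the robot side and lowered it. I let go only once it was resting on the bar, with about 11–14 N of contact and the hook roof at about z = 0.210 m.

**Last checks:**
- **Turner:** it hangs straight. No pixels around it changed over the last 0.75 s, and the blade sits about centrally between the discs.
- **Other utensils:** the grips of the right skimmer, spatula and fork sit at their starting pixels within about 1 px. The left skimmer and ladle do too; I judged them from the side camera, because their colour masks merge with other brown objects in the scene view.
- **Robot:** the gripper is clear of everything.

**What disagreed:** small inconsistencies were a roughly 1° sideways lean while the turner was held, and about 2–3 mm between the rail positions from the bar's edge and from the skimmer grips. Both were within the clearances. No check failed.

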